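# Lock the tailstock of a cannula leak-test rig with its spring plunger

## Task

Close the leak-test rig on the cannula that lies in it: pull up the spring plunger on the sliding tailstock, slide the tailstock toward the cannula past the first hole of the bar, and let the plunger drop fully home in the second hole, so that the tailstock is locked with its rubber cup on the cannula's tip and the cannula pushed up against the rubber seal of the sealing head. The bar is not always set at the same place in its clamps, so feel for the hole: let the pin ride on the bar, slide on gently until it drops in, then stop; do not force the pin sideways or press the cannula hard. Leave the other things on the bench where they are.

Things in the scene. Friction and masses are not known exactly. Their poses are not given: they have to be found in the camera images.
- rig: Fixed leak-test rig, screwed down: aluminium base plate 132 x 382 mm, 15 mm high. Origin on the bench near the plate's middle; y axis along the sliding direction, from tailstock to sealing head; x toward the robot's side. A square steel tube (the bar, 25 mm, top face 52 mm over the bench) runs along y at x = 32 mm in two dark clamps, 63 mm high, at y = -165 and 47 mm.
- second_hole (a point): Nominal middle of the bar's second hole, on its top face. Toward +y the bar has a loading slot 48 mm long, where the pin starts, then three round 9.6 mm holes 40 mm apart; nominally tailstock = 0.056 puts the pin over the first, 0.096 over the second (wanted), the third is out of reach. But all these openings together lie up to 12 mm off either way along y, differing each time and not measured.
- tailstock (a joint): Position in m of the tailstock, an aluminium sleeve 39 x 58 mm round the bar with an arm to the cannula. 0 = back end, grows along the rig's +y, stops at 0.113; starts at 0 to 0.008. Friction about 2.5 N; a push of some 5 to 9 N moves it with the pin riding on the bar. From about 0.078 on its sprung cup presses the seated cannula: 1 N at first, 3 N after 32 mm, then the cup is at its stop.
- plunger (a joint): Lift in m of the spring plunger: 0 = pin fully down in a hole or in the slot, 0.008 = the pin's end rides on the bar's top face, 0.013 = fully pulled. Moves straight up; its spring pushes down with 6 N at 0, 10 N at 0.008, 12.5 N at 0.013 and snaps it down when let go. It is guided in the tailstock, so pushing the knob sideways along the bar slides the tailstock.
- knob (a point): Middle of the plunger's black ribbed knob, on its vertical axis: 26 mm in diameter and 26 mm high, 88 mm over the bench when down. Below it a steel boss, 20 mm in diameter, stands on the tailstock's flat top, 29 mm under this point. Straight above the pin; moves with it and with the tailstock. Free to grip from above in any direction.
- index_pin: The plunger's steel pin, 8 mm in diameter with a flat end; origin 8 mm under the bar's top face when down, axes as the rig's. Hidden in the tailstock; touches nothing but the bar. It bears up to 25 N; dragging the tailstock on once it has dropped exceeds that.
- cup_face (a point): Centre of the face of the tailstock's rubber cup, 22 mm across, which meets the cannula's tip; sprung along the rig's y.
- cannula_mouth (a point): Centre of the cannula's open housing mouth, on its axis. The clear violet cannula, 118 mm long, housing 40 mm and tube 13 mm in diameter, 26 g, lies along the rig's y in two V supports, mouth toward the seal, tip toward the cup, and slides freely. It starts up to 8 mm from the seal.
- seal (a point): Centre of the rubber seal's face on the sealing head, an aluminium block 54 mm wide and 81 mm high at the rig's +y end. A seated cannula has its mouth here.
- cannula: The same cannula, with its origin at its mouth, z along the tube toward the tip.
- swab_tub: White tub with a blue lid, 69 mm in diameter, 79 mm high; origin under its centre. A bystander.
- timer: White square timer with a round grey dial, 66 x 66 x 35 mm; origin under its centre. A bystander.
- seal_cup: Round open steel cup, 60 mm in diameter, 34 mm high; origin under its centre. A bystander.
- torque_driver: Black torque driver lying on the bench, 160 mm long, 32 mm thick; origin under its centre. A bystander.

How it is judged (in metres and radians):
On the way:
1. the plunger is pulled up until its pin is clear of the bar (value of joint plunger above 0.0085 m), for 0.1 s.
At the end, for the whole second after the job is handed in: The plunger is fully down (within 1.5 mm) in the second hole, with the tailstock at 82.5 to 109.5 mm and so locked, and the cannula rests in its supports with its mouth within 3 mm of the seal's centre (value of joint plunger below 0.0015 m and value of joint tailstock between 0.0825 and 0.1095 m and distance between cannula_mouth and seal below 0.003 m and linear speed of cannula below 0.01 m/s); the robot touches nothing.
It fails at once if the pin is forced against the bar (over 25 N) (contact force between index_pin and anything else above 25 N).
It fails at once if the cannula is pressed hard (over 12 N) (contact force between cannula and anything else above 12 N).
It fails at once if another thing on the bench is moved (over 15 mm) (distance of any of swab_tub, timer, seal_cup, torque_driver from where it was at the start of the episode above 0.015 m).
It also fails if it takes over 38 s, if anything falls off the work surface, if the arm or the gripper's body presses on something with over 40 N, if the wrist force passes 120 N, or if a joint passes its speed limit or range.

## Robot

A 6-joint arm with a two-finger parallel gripper is mounted at the origin on a cart in front of the work surface, level with it; the furniture and walls round the work are solid. World frame = base frame: x ahead of the robot, y to its left, z up, the work surface at z = 0. Lengths are in mm, angles in degrees, forces in N, time in s.
With the tool pointing down it reaches from about 300 to 850 mm from the base axis. Payload 4.2 kg.
Tool frame: the origin (TCP) lies at the very end of the fingers, on their centre line; the grasp point (between the pads) lies 19 mm behind it (env.grasp_offset is the distance from the TCP to the grasp point, in mm); z points along the fingers, y is the line along which they close (so a half turn about z gives the same grasp; the last joint's range is limited). The gripper opens to 91 mm and grips with 3 to 60 N. Pads are 32 mm wide; open, the fingers measure 118 mm over their backs; the gripper's body (76 mm by 178 mm) begins 60 mm behind the grasp point.
Start: joints at [67.609, 18.312, 89.639, -0, 72.044, -1.146], TCP at [208.361, 535.937, 213.976] pointing down, gripper open.
Joint ranges: [-177.97, 177.97], [-48.28, 115.42], [12.27, 149.76], [-77.06, 257.06], [2.81, 150.46], [-146.56, 146.56]. Speed limits (degrees/s): [147.25, 147.25, 180, 180, 180, 180].

## Interface

Orientations are given as [roll, pitch, yaw] about the fixed x, y, z axes, in that order (R = Rz(yaw) Ry(pitch) Rx(roll)).
In Python, from workcell import env, eyes gives the robot as it stands.
- The arm moves only by the tool send_rows, never from a script. Its arguments are lists of equal length, an entry for each row: "grip": the opening, from -1 (shut) to 1 (fully open), so that 0 is half open; "xyz": the shift along the world's x, y, z in m, a list of three; "yaw": the turn about the world's z in degrees. A call has 1 to 8 rows; each row is the pose to reach, as a shift and turn from the pose commanded when the call began; what a row does not reach only later rows make up. A row lasts 1/12 s, in which the tool goes at most 41.7 mm and 7.16 degrees, less where a joint would pass 70% of its speed; a pose out of reach is approached as far as the arm can. A call with a gripper value outside its range is refused whole. The fingers move at their own pace and stop on an object; "grip_force" is the grip in N (left out, the last holds). Time passes only in rows, so rows that repeat a pose let the fingers close. It gives the time, the measured TCP pose, the force, the opening and the grip force at its end, in the units of the state.
- env.state(): the state, without advancing time (a new reading comes with each control period).
- eyes.grab_frame(name): name is "side" or "top" or "wrist"; returns a dict with "frame" (420x560x3 uint8, red, green, blue), "fx", "fy", "cx", "cy" (pixels), "pose" (4x4, takes a point from camera to world coordinates). Camera axes: x right, y down, z forward; pixel columns grow to the right and rows downward; lengths in mm; the calibration is good to about 2 mm. A picture is of the moment at which its call begins. There is no depth.
- env.job_done(): hands the job in; it is judged then, once.
The state is a dict: "time_s": time; "qpos": joint angles; "qvel": joint speeds; "effort": joint torques, N m; "ee_pos": TCP position; "ee_rot": TCP orientation; "force": force on the tool from outside, world axes, zero at the start; "torque": the same for the moment, N m; "gripper_width": finger opening in mm; "gripper_force": force on a finger pad.
Only numpy, scipy, OpenCV 4.12 (cv2) and the standard library are available. Lean on these libraries where they do the work, as an engineer would, in place of code of your own. Each camera call takes 0.05 s, during which the arm holds its last target. There are 200 camera calls.

## Working session

There is one attempt and no reset: what is moved stays moved. The work goes in short steps, Python scripts to look and compute and a tool call to move; the robot and the scene stay as the last step left them, time stands still between calls to the robot, and variables do not carry over. Pictures are saved under pics/ and viewed, at most 10 in all, crops included, and the job is handed in when it is done.

Besides the shell and the picture viewer there is one more tool, called after "Call:" in YAML: its name, and indented under it one key for each argument. send_rows: Moves the arm, as the interface text tells. Its arguments: {"type":"object","properties":{"grip":{"type":"array"},"xyz":{"type":"array"},"yaw":{"type":"array"},"grip_force":{"type":"number"}},"required":["grip","xyz","yaw"]}

```bash
mkdir -p pics
cat > h.py <<'E'
from workcell import env, eyes
import numpy as np, cv2
def grab(n,f=None):
    d=eyes.grab_frame(n)
    if f: cv2.imwrite('pics/'+f,cv2.cvtColor(d['frame'],cv2.COLOR_RGB2BGR))
    return d
def ray(d,u,v):
    T=np.array(d['pose']);r=T[:3,:3]@np.array([(u-d['cx'])/d['fx'],(v-d['cy'])/d['fy'],1]);return T[:3,3],r
def onz(d,u,v,z):
    o,r=ray(d,u,v);return o+r*(z-o[2])/r[2]
E
python3 - <<'E'
from h import *
import pickle
a=grab('top','t1.png');b=grab('side','s1.png')
pickle.dump((a,b),open('f1.pkl','wb'))
im=np.vstack([a['frame'],b['frame']])
for d in(a,b):print(np.round(d['pose'],3),d['fx'],d['cx'],d['cy'])
s=env.state();print(s)
E
```

```text
[[-1.00000e-03 -9.88000e-01  1.55000e-01  3.53672e+02]
 [-1.00000e+00  2.00000e-03  9.00000e-03  6.92020e+01]
 [-9.00000e-03 -1.55000e-01 -9.88000e-01  9.91392e+02]
 [ 0.00000e+00  0.00000e+00  0.00000e+00  1.00000e+00]] 396.14084256573733 276.78336263187407 213.32504120565557
[[-1.000000e+00 -1.500000e-02  8.000000e-03  5.198470e+02]
 [-1.600000e-02  6.550000e-01 -7.550000e-01  1.016599e+03]
 [ 6.000000e-03 -7.550000e-01 -6.550000e-01  8.899540e+02]
 [ 0.000000e+00  0.000000e+00  0.000000e+00  1.000000e+00]] 534.3797909098654 283.7758584416501 209.32135102240727
{'time_s': 0.1, 'qpos': array([ 6.76094354e+01,  1.83463099e+01,  8.96985590e+01,  1.23249884e-03,
        7.20433248e+01, -1.14564837e+00]), 'qvel': array([ 0.12627746, -0.16488861, -0.30811114, -0.02477233, -0.0134433 ,
       -0.03047976]), 'effort': array([-9.35715507e-04, -4.13332808e+01, -2.32508075e+01,  7.28154019e-02,
        4.21057118e-02, -4.00549072e-05]), 'ee_pos': array([208.17589058, 535.5169908 , 213.22688041]), 'ee_rot': array([-1.79911847e+02, -2.93498828e-03,  1.58754701e+02]), 'force': array([-0.40223713, -0.84149798, -0.21667073]), 'torque': array([ 0.03635859, -0.03384482, -0.0438852 ]), 'gripper_force': 0.0, 'gripper_width': 91.31162530731352}
```

View pics/t1.png

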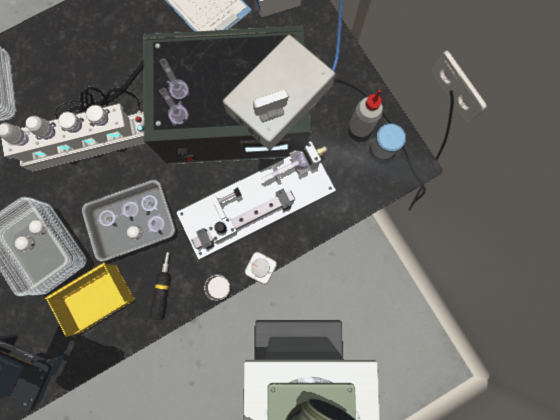

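View pics/s1.png

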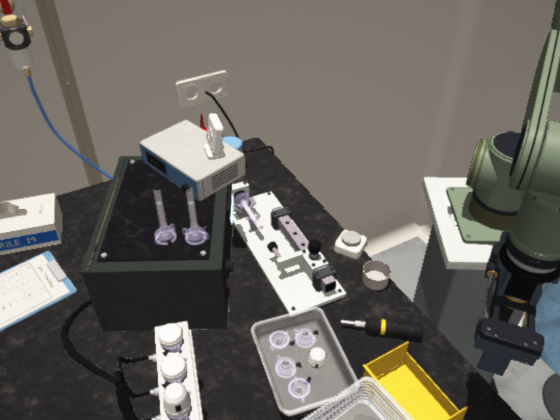

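The top view shows the rig with its black knob at about (221,228) and plate corners near (178,212), (199,259) and (335,188). The bar holes are at about (232,218) to (270,208), and the sealing head is at (312,152). In the side view the knob is at about (315,246).

Run:
```python
from h import *
import pickle
a,b=pickle.load(open('f1.pkl','rb'))
P=[onz(a,u,v,15) for u,v in((178,212),(199,259),(335,188))]
print(np.round(P,1)); 
d=P[2]-P[1];print('len',np.linalg.norm(d),'w',np.linalg.norm(P[1]-P[0]),'ang',np.degrees(np.arctan2(d[1],d[0])))
# bar dir from plate edge refined by dark knob blob
def blob(d,u,v,r=14):
    g=d['frame'][v-r:v+r,u-r:u+r].max(2)
    m=(g<45).astype(np.uint8);n,l,s,c=cv2.connectedComponentsWithStats(m)
    for i in range(1,n):
        if s[i,4]>20:print(s[i],c[i]+[u-r,v-r])
blob(a,221,228);blob(b,315,246)
print('knob top z95',onz(a,221,228,95),onz(b,315,246,92))
bg=lambda f,x0,y0,x1,y1:cv2.resize(cv2.cvtColor(f[y0:y1,x0:x1],cv2.COLOR_RGB2BGR),(800,600),interpolation=cv2.INTER_CUBIC)
cv2.imwrite('pics/tc.png',bg(a['frame'],175,140,345,267))
```

```text
[[510.4 325.1  15. ]
 [393.4 269.   15. ]
 [570.7 -68.6  15. ]]
len 381.3281406182391 w 129.73445181225117 ang -62.301461358651274
[11 10  8  9 24] [222.70833333 229.375     ]
[  8   7  13  15 155] [314.61290323 245.98709677]
knob top z95 [460.40842245 204.47631345  95.        ] [461.39308412 213.24551648  92.        ]
```

View pics/tc.png

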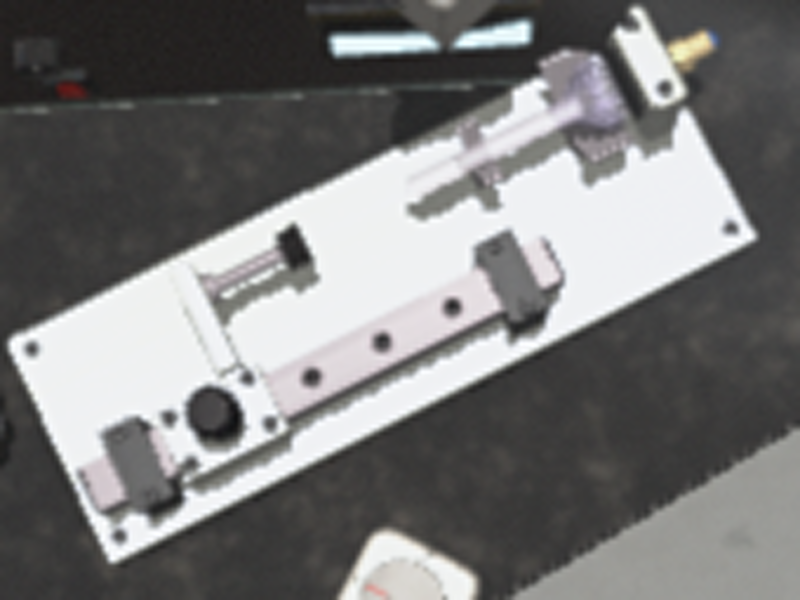

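The zoomed view shows the knob's top at crop (213,412), the three bar holes at (312,377), (381,342) and (452,307), the cannula seated at upper right, and the cup at (293,245).

```bash
cat >> h.py <<'E'
def tri(d1,p1,d2,p2):
    o1,r1=ray(d1,*p1);o2,r2=ray(d2,*p2)
    r1/=np.linalg.norm(r1);r2/=np.linalg.norm(r2)
    t=np.linalg.lstsq(np.c_[r1,-r2],o2-o1,rcond=None)[0]
    A=o1+r1*t[0];B=o2+r2*t[1];return (A+B)/2,np.linalg.norm(A-B)
E
python3 - <<'E'
from h import *
import pickle
a,b=pickle.load(open('f1.pkl','rb'))
c=lambda u,v:(175+u*.2125,140+v*127/600)
pl=[onz(a,*c(*p),15) for p in((8,342),(112,562),(757,237))]
e=pl[2]-pl[1];e/=np.linalg.norm(e);ang=np.degrees(np.arctan2(e[1],e[0]))
y=e;x=np.array([y[1],-y[0],0]);O=(pl[0]+pl[2])/2
print(ang,O,np.linalg.norm(pl[2]-pl[1]),np.linalg.norm(pl[0]-pl[1]))
def show(n,P):print(n,np.round(P,1),'rig',np.round([x@(P-O),y@(P-O)],1))
show('knobtop',onz(a,*c(213,410),97))
for h in((312,377),(381,342),(452,307)):show('hole',onz(a,*c(*h),52))
print(tri(a,c(214,412),b,(314.6,246)))
E
```

```text
-63.234406666254216 [537.28442197 128.85123827  15.        ] 380.97947966314814 129.96656767292117
knobtop [463.  205.9  97. ] rig [  31.7 -102.3]
hole [485.2 162.7  52. ] rig [ 31.3 -53.6]
hole [503.1 127.7  52. ] rig [ 31.1 -14.3]
hole [521.1  91.4  52. ] rig [31.3 26.1]
(array([462.55317827, 207.17503374,  86.14556537]), np.float64(1.5118969229419972))
```

Call:
send_rows:
  grip: [1, 1, 1, 1, 1, 1, 1, 1]
  xyz:
    - [0.02, -0.026, 0]
    - [0.04, -0.052, 0]
    - [0.06, -0.078, 0]
    - [0.08, -0.104, 0]
    - [0.1, -0.13, 0]
    - [0.12, -0.156, 0]
    - [0.14, -0.181, 0]
    - [0.16, -0.207, 0]
  yaw: [6, 12, 18, 24, 30, 36, 42, 48]

```text
time_s: 0.77
ee_pos: [368.9, 327.5, 213.7]
ee_rot: [180.0, -0.0, -152.9]
force: [0.8, 1.1, -0.7]
gripper_width: 91.3
gripper_force: 0.0
```

Call:
send_rows:
  grip: [1, 1, 1, 1, 1, 1, 1]
  xyz:
    - [0.019, -0.025, -0.01]
    - [0.038, -0.05, -0.02]
    - [0.057, -0.074, -0.03]
    - [0.076, -0.099, -0.04]
    - [0.0944, -0.1224, -0.05]
    - [0.0944, -0.1224, -0.05]
    - [0.0944, -0.1224, -0.05]
  yaw: [0, 0, 0, 0, 0, 0, 0]

```text
time_s: 1.35
ee_pos: [462.8, 205.3, 163.0]
ee_rot: [180.0, -0.1, -153.4]
force: [-0.7, 1.3, -0.1]
gripper_width: 91.0
gripper_force: 0.0
```

Run:
```python
from h import *
import pickle
w=grab('wrist','w1.png');pickle.dump(w,open('w1.pkl','wb'))
s=env.state();print(s['time_s'],s['ee_pos'],s['ee_rot'],s['force'],s['qpos'])
```

```text
1.4 [462.53566961 206.27511354 163.56588399] [ 1.79959400e+02 -7.14703409e-02 -1.53330071e+02] [-0.25801176  0.70008007  0.30855039] [ 2.27105201e+01  1.44824425e+01  1.02884229e+02  4.00241876e-02
  6.27074374e+01 -9.39777592e+01]
```

View pics/w1.png

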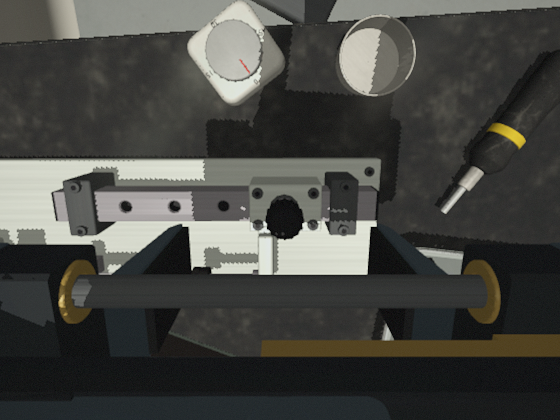

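The wrist view shows the knob at about (285,216) and the holes at (223,206), (174,206) and (125,206). The bar runs level across the picture.

Run:
```python
from h import *
import pickle
w=pickle.load(open('w1.pkl','rb'))
K=onz(w,285,215,96);print('knob',K)
H=[onz(w,u,206,52) for u in(223,174,125)];print(np.round(H,1))
d=H[2]-H[0];print(np.degrees(np.arctan2(d[1],d[0])),np.linalg.norm(d))
d/=np.linalg.norm(d);n=np.array([d[1],-d[0],0])
for h in H:print(d@(h-K),n@(h-K))
```

```text
knob [458.35164042 208.29912496  96.        ]
[[485.2 165.7  52. ]
 [503.1 129.9  52. ]
 [521.1  94.   52. ]]
-63.43319077614924 80.25809815649843
50.04580483926023 -4.945869926227431
90.17612133283026 -4.945869926227438
130.30390299575868 -4.945869926227438
```

Call:
send_rows:
  grip: [1, 1, 1, 1, 1, 1]
  xyz:
    - [-0.001, 0.001, -0.02]
    - [-0.001, 0.001, -0.045]
    - [-0.001, 0.001, -0.07]
    - [-0.001, 0.001, -0.085]
    - [-0.001, 0.001, -0.093]
    - [-0.001, 0.001, -0.093]
  yaw: [0, 0, 0, 0, 0, 0]

```text
time_s: 1.9
ee_pos: [460.3, 208.1, 69.8]
ee_rot: [180.0, -0.2, -153.2]
force: [0.1, 0.2, -0.8]
gripper_width: 91.3
gripper_force: 0.0
```

Call:
send_rows:
  grip: [-0.2, -0.5, -0.8, -0.8, -0.8, -0.8, -0.8, -0.8]
  xyz:
    - [0, 0, 0]
    - [0, 0, 0]
    - [0, 0, 0]
    - [0, 0, 0]
    - [0, 0, 0]
    - [0, 0, 0]
    - [0, 0, 0]
    - [0, 0, 0]
  yaw: [0, 0, 0, 0, 0, 0, 0, 0]
  grip_force: 40

```text
time_s: 2.57
ee_pos: [461.8, 207.5, 71.1]
ee_rot: [180.0, 0.0, -153.3]
force: [-0.8, -0.6, -0.1]
gripper_width: 40.9
gripper_force: 0.0
```

Call:
send_rows:
  grip: [-0.8, -0.8, -0.8, -0.8, -0.8, -0.8]
  xyz:
    - [0, 0, 0]
    - [0, 0, 0]
    - [0, 0, 0]
    - [0, 0, 0]
    - [0, 0, 0]
    - [0, 0, 0]
  yaw: [0, 0, 0, 0, 0, 0]
  grip_force: 40

```text
time_s: 3.07
ee_pos: [461.6, 207.7, 70.9]
ee_rot: [180.0, -0.0, -153.3]
force: [-0.8, 1.0, -0.1]
gripper_width: 24.5
gripper_force: 40.0
```

Call:
send_rows:
  grip: [-0.8, -0.8, -0.8, -0.8, -0.8, -0.8]
  xyz:
    - [0, 0, 0.003]
    - [0, 0, 0.006]
    - [0, 0, 0.009]
    - [0, 0, 0.0115]
    - [0, 0, 0.0115]
    - [0, 0, 0.0115]
  yaw: [0, 0, 0, 0, 0, 0]

```text
time_s: 3.57
ee_pos: [461.6, 207.6, 82.1]
ee_rot: [180.0, -0.0, -153.2]
force: [2.0, 3.5, -12.3]
gripper_width: 24.9
gripper_force: 40.0
```

Call:
send_rows:
  grip: [-0.8, -0.8, -0.8, -0.8, -0.8, -0.8, -0.8, -0.8]
  xyz:
    - [0.0009, -0.0018, 0]
    - [0.0027, -0.0054, 0]
    - [0.0049, -0.0098, 0]
    - [0.0072, -0.0143, 0]
    - [0.0094, -0.0188, 0]
    - [0.0117, -0.0232, 0]
    - [0.0139, -0.0277, 0]
    - [0.0162, -0.0322, 0]
  yaw: [0, 0, 0, 0, 0, 0, 0, 0]

```text
time_s: 4.23
ee_pos: [478.1, 174.7, 82.4]
ee_rot: [180.0, -0.0, -153.3]
force: [2.4, 3.9, -12.2]
gripper_width: 24.8
gripper_force: 40.0
```

Call:
send_rows:
  grip: [-0.8, -0.8, -0.8, -0.8, -0.8, -0.8, -0.8, -0.8]
  xyz:
    - [0.0018, -0.0036, 0]
    - [0.0036, -0.0071, 0]
    - [0.0054, -0.0107, 0]
    - [0.0072, -0.0143, 0]
    - [0.009, -0.0179, 0]
    - [0.0108, -0.0214, 0]
    - [0.0117, -0.0232, 0]
    - [0.0117, -0.0232, 0]
  yaw: [0, 0, 0, 0, 0, 0, 0, 0]

```text
time_s: 4.9
ee_pos: [489.9, 151.4, 82.4]
ee_rot: [-180.0, -0.0, -153.2]
force: [2.5, 1.6, -12.3]
gripper_width: 24.6
gripper_force: 40.0
```

Call:
send_rows:
  grip: [-0.8, -0.8, -0.8, -0.8, -0.8, -0.8, -0.8]
  xyz:
    - [0.0013, -0.0027, 0]
    - [0.0027, -0.0054, 0]
    - [0.004, -0.008, 0]
    - [0.0054, -0.0107, 0]
    - [0.0058, -0.0116, 0]
    - [0.0058, -0.0116, 0]
    - [0.0058, -0.0116, 0]
  yaw: [0, 0, 0, 0, 0, 0, 0]

```text
time_s: 5.48
ee_pos: [495.4, 140.3, 82.4]
ee_rot: [-180.0, -0.0, -153.2]
force: [1.6, 2.8, -12.1]
gripper_width: 24.6
gripper_force: 40.0
```

Call:
send_rows:
  grip: [-0.8, -0.8, -0.8, -0.8, -0.8]
  xyz:
    - [0, 0, -0.001]
    - [0, 0, -0.002]
    - [0, 0, -0.0027]
    - [0, 0, -0.0027]
    - [0, 0, -0.0027]
  yaw: [0, 0, 0, 0, 0]

```text
time_s: 5.9
ee_pos: [495.5, 140.3, 79.8]
ee_rot: [-180.0, -0.0, -153.2]
force: [0.9, 0.7, -11.2]
gripper_width: 25.0
gripper_force: 40.0
```

Call:
send_rows:
  grip: [-0.8, -0.8, -0.8, -0.8]
  xyz:
    - [0, 0, -0.0005]
    - [0, 0, -0.001]
    - [0, 0, -0.001]
    - [0, 0, -0.001]
  yaw: [0, 0, 0, 0]

```text
time_s: 6.23
ee_pos: [495.5, 140.4, 79.0]
ee_rot: [-180.0, 0.0, -153.2]
force: [-0.7, -0.0, -8.1]
gripper_width: 24.7
gripper_force: 40.0
```

Call:
send_rows:
  grip: [-0.8, -0.3, -0.3, -0.3, -0.3, -0.3]
  xyz:
    - [0, 0, -0.0005]
    - [0, 0, -0.0005]
    - [0, 0, -0.0005]
    - [0, 0, -0.0005]
    - [0, 0, -0.0005]
    - [0, 0, -0.0005]
  yaw: [0, 0, 0, 0, 0, 0]

```text
time_s: 6.73
ee_pos: [495.9, 140.6, 78.8]
ee_rot: [-180.0, 0.1, -153.2]
force: [0.3, 0.4, -0.0]
gripper_width: 31.9
gripper_force: 0.0
```

Call:
send_rows:
  grip: [-0.3, -0.3, -0.3, -0.3, -0.3, -0.3, -0.3, -0.3]
  xyz:
    - [0.0004, -0.0009, 0]
    - [0.0009, -0.0018, 0]
    - [0.0013, -0.0027, 0]
    - [0.0018, -0.0036, 0]
    - [0.0022, -0.0045, 0]
    - [0.0027, -0.0054, 0]
    - [0.0031, -0.0063, 0]
    - [0.0036, -0.0071, 0]
  yaw: [0, 0, 0, 0, 0, 0, 0, 0]

```text
time_s: 7.4
ee_pos: [497.7, 135.9, 78.3]
ee_rot: [179.7, -0.0, -153.4]
force: [-4.5, 12.1, 2.6]
gripper_width: 32.1
gripper_force: 6.3
```

Call:
send_rows:
  grip: [-0.3, -0.3, -0.3]
  xyz:
    - [0, 0, 0]
    - [0, 0, 0]
    - [0, 0, 0]
  yaw: [0, 0, 0]

```text
time_s: 7.65
ee_pos: [497.8, 135.7, 78.3]
ee_rot: [179.7, -0.0, -153.4]
force: [-4.6, 9.0, 1.3]
gripper_width: 31.3
gripper_force: 5.0
```

Run:
```python
from h import *
w=grab('wrist','w2.png')
s=env.state();print(s['time_s'],s['ee_pos'],s['force'],s['gripper_width'])
```

```text
7.7 [497.80328528 135.72750763  78.2595465 ] [-3.75752261  9.21716173  2.23044235] 31.690308784148172
```

View pics/w2.png

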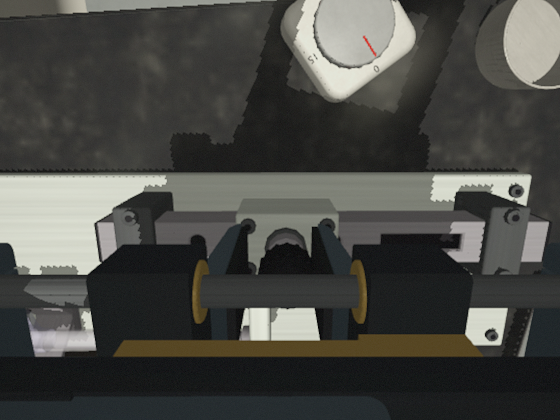

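The wrist view shows the knob (285,270) still up on its pin between the pads. Hole 3 is visible at (198,242) and the second hole is hidden under the tailstock. I'll push on in small steps.

Call:
send_rows:
  grip: [-0.3, -0.3, -0.3]
  xyz:
    - [0.0002, -0.0004, 0]
    - [0.0004, -0.0009, 0]
    - [0.0007, -0.0013, 0]
  yaw: [0, 0, 0]

```text
time_s: 7.95
ee_pos: [498.3, 134.8, 78.3]
ee_rot: [179.7, -0.0, -153.4]
force: [-4.6, 9.9, 1.4]
gripper_width: 31.8
gripper_force: 5.3
```

Call:
send_rows:
  grip: [-0.3, -0.3, -0.3]
  xyz:
    - [0.0002, -0.0004, 0]
    - [0.0004, -0.0009, 0]
    - [0.0007, -0.0013, 0]
  yaw: [0, 0, 0]

```text
time_s: 8.2
ee_pos: [498.9, 133.5, 78.3]
ee_rot: [179.7, -0.0, -153.4]
force: [-5.1, 12.3, 2.0]
gripper_width: 32.1
gripper_force: 6.4
```

Call:
send_rows:
  grip: [-0.3, -0.3, -0.3, -0.3, -0.3, -0.3, -0.3, -0.3]
  xyz:
    - [0.0002, -0.0004, 0]
    - [0.0004, -0.0009, 0]
    - [0.0007, -0.0013, 0]
    - [0.0009, -0.0018, 0]
    - [0.0011, -0.0022, 0]
    - [0.0013, -0.0027, 0]
    - [0.0016, -0.0031, 0]
    - [0.0018, -0.0036, 0]
  yaw: [0, 0, 0, 0, 0, 0, 0, 0]

```text
time_s: 8.87
ee_pos: [500.8, 129.8, 78.2]
ee_rot: [179.7, -0.0, -153.4]
force: [-5.6, 10.9, 1.6]
gripper_width: 31.9
gripper_force: 5.9
```

Call:
send_rows:
  grip: [-0.3, -0.3, -0.3]
  xyz:
    - [0.0002, -0.0004, 0]
    - [0.0004, -0.0009, 0]
    - [0.0007, -0.0013, 0]
  yaw: [0, 0, 0]

```text
time_s: 9.12
ee_pos: [501.5, 128.3, 78.0]
ee_rot: [179.7, -0.0, -153.3]
force: [-3.8, 8.7, -0.1]
gripper_width: 32.0
gripper_force: 5.2
```

Call:
send_rows:
  grip: [-0.3, -0.3]
  xyz:
    - [0.0002, -0.0004, 0]
    - [0.0004, -0.0008, 0]
  yaw: [0, 0]

```text
time_s: 9.28
ee_pos: [502.0, 127.3, 77.8]
ee_rot: [179.7, -0.0, -153.3]
force: [-3.3, 10.0, -2.6]
gripper_width: 31.8
gripper_force: 4.9
```

Call:
send_rows:
  grip: [-0.3, -0.3]
  xyz:
    - [0, 0, 0]
    - [0, 0, 0]
  yaw: [0, 0]

```text
time_s: 9.45
ee_pos: [502.4, 126.1, 77.8]
ee_rot: [179.9, -0.1, -153.3]
force: [-1.1, 4.2, -2.4]
gripper_width: 31.8
gripper_force: 2.3
```

Run:
```python
from h import *
w=grab('wrist','w3.png')
a=cv2.imread('pics/w2.png')[180:340,150:430];b=cv2.imread('pics/w3.png')[180:340,150:430]
cv2.imwrite('pics/cmp.png',cv2.resize(np.vstack([a,b]),None,fx=1.8,fy=1.8,interpolation=cv2.INTER_CUBIC))
s=env.state();print(s['time_s'],s['ee_pos'],s['force'])
```

```text
9.5 [502.58722267 125.88319547  77.81847667] [-1.91988454  3.43961206 -2.79996765]
```

View pics/cmp.png

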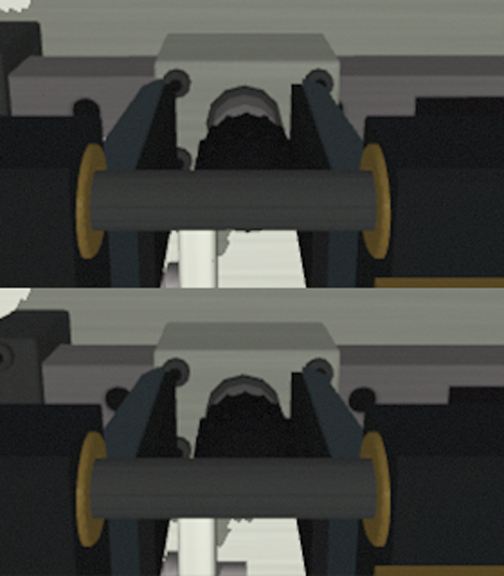

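The lower crop shows the knob dropped, with less of the boss showing under it. It is centred between hole 1 (362,112) and hole 3 (118,110), so it is over the second hole. I'll ease off the push, let the knob free and check.

Call:
send_rows:
  grip: [-0.3, -0.3, -0.3, -0.2, -0.1, 0, 0, 0]
  xyz:
    - [-0.0005, 0.001, 0]
    - [-0.0011, 0.0022, 0]
    - [-0.0018, 0.0036, 0]
    - [-0.0018, 0.0036, 0]
    - [-0.0018, 0.0036, 0]
    - [-0.0018, 0.0036, 0]
    - [-0.0018, 0.0036, 0]
    - [-0.0018, 0.0036, 0]
  yaw: [0, 0, 0, 0, 0, 0, 0, 0]

```text
time_s: 10.17
ee_pos: [501.7, 128.6, 78.3]
ee_rot: [-180.0, 0.0, -153.2]
force: [0.0, -0.6, 0.4]
gripper_width: 45.7
gripper_force: 0.0
```

Call:
send_rows:
  grip: [0.3, 0.6, 0.9, 0.9, 0.9, 0.9, 0.9, 0.9]
  xyz:
    - [0, 0, 0]
    - [0, 0, 0]
    - [0, 0, 0.01]
    - [0, 0, 0.03]
    - [0, 0, 0.055]
    - [0, 0, 0.085]
    - [0, 0, 0.085]
    - [0, 0, 0.085]
  yaw: [0, 0, 0, 0, 0, 0, 0, 0]

```text
time_s: 10.83
ee_pos: [502.8, 129.0, 165.6]
ee_rot: [-179.9, 0.3, -153.2]
force: [0.1, 0.0, -0.8]
gripper_width: 86.7
gripper_force: 0.0
```

Run:
```python
from h import *
import pickle
w=grab('wrist','w4.png');b=grab('side','s4.png');t=grab('top','t4.png');pickle.dump((w,b,t),open('f4.pkl','wb'))
s=env.state();print(s['time_s'],s['ee_pos'],s['force'])
```

```text
10.9833 [500.68599509 128.50103139 162.4050259 ] [-0.20427488 -0.0225404   0.5054885 ]
```

View pics/w4.png

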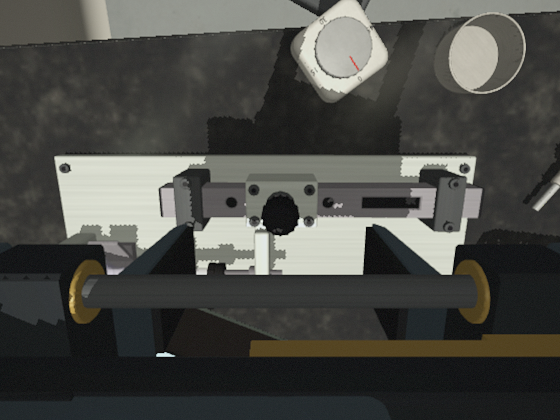

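The picture shows the knob at (281,212), midway between hole 3 (231,202) and hole 1 (328,202). Next I'll check its height in the side view.

Run:
```python
from h import *
import pickle
a,b=pickle.load(open('f1.pkl','rb'));w,b4,t4=pickle.load(open('f4.pkl','rb'));w1=pickle.load(open('w1.pkl','rb'))
def proj(d,P):
    T=np.linalg.inv(np.array(d['pose']));p=T[:3,:3]@P+T[:3,3];return np.round([d['fx']*p[0]/p[2]+d['cx'],d['fy']*p[1]/p[2]+d['cy']],1)
K=np.array([462.,206.8,88]);D=np.array([.4493,-.8934,0])
print('before',proj(b,K),proj(w1,K))
for L in(86,88,90):
  for z in(0,8):print(L,z,'side',proj(b4,K+D*L+[0,0,z]),'wrist',proj(w,K+D*L+[0,0,z]))
def blob(d,x0,y0,x1,y1,th):
    m=(d['frame'][y0:y1,x0:x1].max(2)<th).astype(np.uint8);n,l,s,c=cv2.connectedComponentsWithStats(m)
    for i in range(1,n):
        if s[i,4]>30:print(s[i,:4]+[x0,y0,0,0],s[i,4],c[i]+[x0,y0])
for th in(30,45):
    print(th);blob(b,295,230,335,265,th);print('-');blob(b4,270,205,320,250,th);print('- wrist1');blob(w1,255,185,318,250,th);print('-');blob(w,250,185,316,250,th)
f=lambda d,x,y:cv2.resize(cv2.cvtColor(d['frame'][y:y+90,x:x+100],cv2.COLOR_RGB2BGR),None,fx=4,fy=4,interpolation=cv2.INTER_CUBIC)
cv2.imwrite('pics/sc.png',np.hstack([f(b,255,185),f(b4,225,175)]))
```

```text
before [314.5 245.2] [280.7 215.4]
86 0 side [296.3 220.7] wrist [281.  211.8]
86 8 side [296.4 218. ] wrist [281.  214.9]
88 0 side [295.9 220.1] wrist [278.2 211.8]
88 8 side [296.  217.5] wrist [278.2 214.9]
90 0 side [295.5 219.6] wrist [275.5 211.8]
90 8 side [295.6 216.9] wrist [275.3 214.9]
30
[309 241  12  13] 96 [314.3125     247.86458333]
-
[289 214  31  36] 327 [305.70336391 230.617737  ]
- wrist1
[266 199  37  40] 1122 [284.15062389 218.26737968]
-
[262 195  37  41] 1086 [279.87384899 214.54972376]
45
[309 239  13  15] 155 [314.61290323 245.98709677]
-
[272 209  48  41] 493 [300.06490872 227.19472617]
- wrist1
[255 189   7   9] 41 [257.73170732 193.6097561 ]
[309 191   9   7] 45 [313.24444444 194.11111111]
[266 196  38  44] 1182 [284.09221658 217.95939086]
-
[250 188   8   7] 40 [253.5  190.95]
[305 188   9   7] 45 [309.24444444 191.06666667]
[261 193  38  43] 1147 [279.84655623 214.36530078]
```

View pics/sc.png

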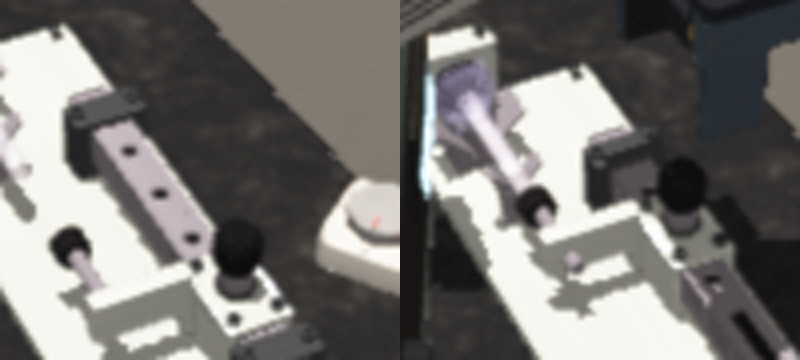

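In the side crop the knob stands as far from the tailstock screws as it did at the start, so it looks down. The cup is on the cannula's tip. I'll confirm the knob height with a light touch of the closed fingers, since its top should be at z = 101.

Call:
send_rows:
  grip: [-1, -1, -1, -1, -1, -1, -1, -1]
  xyz:
    - [0, 0, 0]
    - [0, 0, 0]
    - [0, 0, 0]
    - [0, 0, 0]
    - [0, 0, 0]
    - [0, 0, 0]
    - [0, 0, 0]
    - [0, 0, 0]
  yaw: [0, 0, 0, 0, 0, 0, 0, 0]
  grip_force: 5

```text
time_s: 11.65
ee_pos: [501.6, 128.7, 163.3]
ee_rot: [180.0, -0.0, -153.2]
force: [0.0, -0.2, 0.3]
gripper_width: 36.2
gripper_force: 0.0
```

Call:
send_rows:
  grip: [-1, -1, -1, -1, -1, -1, -1, -1]
  xyz:
    - [0, 0, -0.01]
    - [0, 0, -0.025]
    - [0, 0, -0.04]
    - [0, 0, -0.045]
    - [0, 0, -0.05]
    - [0, 0, -0.052]
    - [0, 0, -0.054]
    - [0, 0, -0.054]
  yaw: [0, 0, 0, 0, 0, 0, 0, 0]

```text
time_s: 12.32
ee_pos: [501.8, 128.8, 109.4]
ee_rot: [180.0, 0.0, -153.2]
force: [0.9, -0.1, -0.1]
gripper_width: 0.5
gripper_force: 0.0
```

Call:
send_rows:
  grip: [-1, -1, -1, -1, -1, -1, -1]
  xyz:
    - [0, 0, -0.001]
    - [0, 0, -0.002]
    - [0, 0, -0.003]
    - [0, 0, -0.004]
    - [0, 0, -0.005]
    - [0, 0, -0.006]
    - [0, 0, -0.006]
  yaw: [0, 0, 0, 0, 0, 0, 0]

```text
time_s: 12.9
ee_pos: [501.4, 128.7, 103.1]
ee_rot: [180.0, -0.0, -153.2]
force: [-0.8, -0.1, 0.3]
gripper_width: 0.3
gripper_force: 0.0
```

No contact at 103, so the lift is under 2 mm. I'll go a little further, then withdraw.

Call:
send_rows:
  grip: [-1, -1, -1, -1]
  xyz:
    - [0, 0, -0.0007]
    - [0, 0, -0.0015]
    - [0, 0, -0.0022]
    - [0, 0, -0.0022]
  yaw: [0, 0, 0, 0]

```text
time_s: 13.23
ee_pos: [501.6, 128.8, 101.3]
ee_rot: [180.0, 0.0, -153.2]
force: [0.8, -0.9, 1.4]
gripper_width: 0.4
gripper_force: 0.9
```

Call:
send_rows:
  grip: [-1, -1, -1, -1, -1, -1, -1]
  xyz:
    - [0, 0, 0.01]
    - [0, 0, 0.03]
    - [0, 0, 0.055]
    - [0, 0, 0.08]
    - [0, 0, 0.1]
    - [0, 0, 0.1]
    - [0, 0, 0.1]
  yaw: [0, 0, 0, 0, 0, 0, 0]

```text
time_s: 13.82
ee_pos: [502.2, 128.9, 202.6]
ee_rot: [-180.0, 0.2, -153.2]
force: [0.2, -0.0, -0.3]
gripper_width: 0.7
gripper_force: 0.0
```

Run:
```python
from h import *
d=grab('side')
f=cv2.cvtColor(d['frame'][165:265,215:345],cv2.COLOR_RGB2BGR)
cv2.imwrite('pics/fin.png',cv2.resize(f,None,fx=6,fy=6,interpolation=cv2.INTER_CUBIC))
```

```text
(no output)
```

View pics/fin.png

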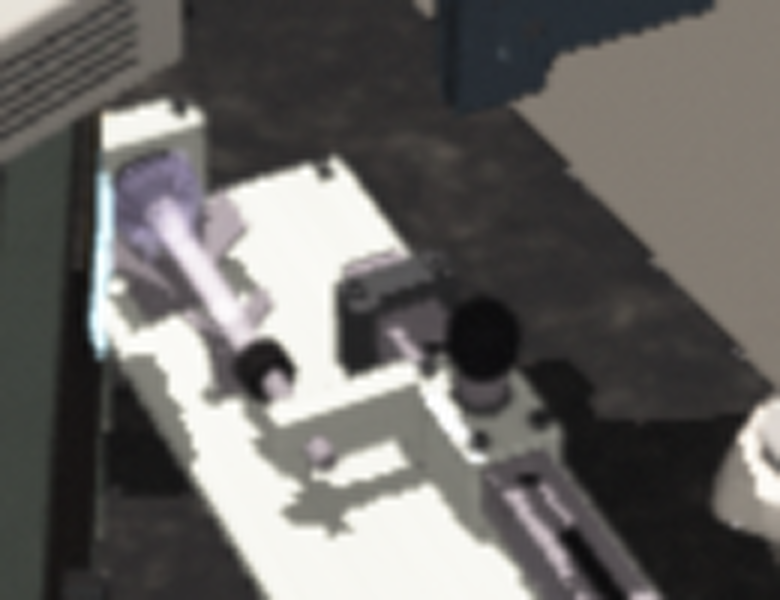

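The touch met the knob top at z ≈ 101.3, so the plunger is fully down. The picture shows the cup (265,370) on the cannula's tip and the housing (160,195) against the sealing head.

```bash
python3 -c "
from workcell import env
print(env.job_done())"
```

```text
the job is handed in; nothing more can be done
None
```

The job is handed in: the plunger is down in the second hole (touch check put the knob top at about 101 mm, its fully-down height), the cup is on the cannula's tip and the cannula looks seated on the seal; the judge's verdict was not shown.

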